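# Level the pantry shelf under the hand

### The arm

A 6-joint arm with a two-finger parallel gripper is mounted at the origin on the work surface. World frame = base frame: x ahead of the robot, y to its left, z up, the work surface at z = 0. Lengths are in mm, angles in rad, forces in N, time in s.
With the tool pointing down it reaches from about 300 to 775 mm from the base axis. Payload 14.6 kg.
Tool frame: the origin (TCP) lies midway between the tips of the shut fingers; the grasp point (between the pads) lies behind it (manip.grip_depth is the z of the grasp point in the tool frame, in mm); z points along the fingers, y is the line along which they close (so a half turn about z gives the same grasp; the last joint's range is limited). The gripper opens to 94 mm and grips with 3 to 60 N. Pads are 16 mm wide; open, the fingers measure 119 mm over their backs; the gripper's body (75 mm by 177 mm) begins 78 mm behind the grasp point.
Start: joints at [-1.389, 0.3, 1.521, -0, 1.321, -0.067], TCP at [135.426, -533.056, 205.446] pointing down, gripper open.
Joint ranges: [-3.03, 3.03], [-0.79, 2.21], [0.23, 2.52], [-1.04, 4.18], [0, 3.07], [-2.55, 2.55]. Speed limits (rad/s): [2.22, 2.22, 2.57, 3.14, 3.14, 3.14].

### API

Orientations are given as [roll, pitch, yaw] about the fixed x, y, z axes, in that order (R = Rz(yaw) Ry(pitch) Rx(roll)).
In Python, from cell import manip, vision, probe_bus, order gives the robot as it stands (manip), with the cameras (vision), the readings (probe_bus) and the job (order).
- The arm moves only by the shell command python3 nudge.py FILE [OPENING] [FORCE], which reads ROWS from the file FILE. ROWS is 1 to 5 rows, parted by semicolons, with the numbers parted by commas; each row has 6 numbers: dx, dy, dz in mm, then a rotation vector rx, ry, rz in rad; each row is the pose to reach, as a shift and turn from the pose commanded when the command began, along the tool's axes at that moment; what a row does not reach only later rows make up. A row lasts 1/10 s, in which the tool goes at most 50 mm and 0.15 rad, less where a joint would pass 70% of its speed; a pose out of reach is approached as far as the arm can. OPENING is the finger opening in mm, set as the command begins (- or left out keeps the last). The fingers move at their own pace and stop on an object; FORCE is the grip in N (left out, the last holds). Time passes only in rows, so rows that do not move let the fingers close. It prints the time, the measured TCP pose, the force, the opening and the grip force at its end. Input that does not fit is refused with a message, and nothing moves.
- probe_bus.read_state(): the state, without advancing time (a new reading comes with each control period).
- vision.camera(name): name is "scene" or "top" or "wrist"; returns (picture, depth): 480x640x3 uint8, red, green, blue; 480x640 float32, mm along the optical axis (not along the pixel's ray), 0 where there is no reading.
- vision.camera_info(name): a dict with "K" (3x3 intrinsics, pixels), "dist" ([k1, k2, p1, p2, k3] as OpenCV has them; the pictures are not rectified), "rvec" (rotation vector, rad) and "tvec" (3), from world to camera coordinates, as OpenCV has them; the wrist camera has in their place "mount" (4x4, takes a point from camera to tool coordinates, whose origin is the TCP and whose axes are the flange's). Camera axes: x right, y down, z forward; pixel columns grow to the right and rows downward; lengths in mm; the calibration is good to about 2 mm. A picture is of the moment at which its call begins: read the wrist's pose just before it. camera_info takes no time and is no camera call.
- order.sign_off(): hands the job in; it is judged then, once.
The state is a dict: "clock": time; "joints": joint angles; "qd": joint speeds; "effort": joint torques, N m; "eef_pos": TCP position; "eef_rot": TCP orientation; "wrist_force": force on the tool from outside, world axes, zero at the start; "moment": the same for the moment, N m; "finger_gap": finger opening in mm; "finger_force": force on a finger pad.
Only numpy, scipy, OpenCV 4.12 (cv2) and the standard library are available. Lean on these libraries where they do the work, as an engineer would, in place of code of your own. Each camera call takes 0.05 s, during which the arm holds its last target. There are 200 camera calls.

### The job

Lay the spirit level lengthwise along the middle of the low white shelf and let go of it, then turn the black T-handle key that stands in the shelf's levelling foot until the bubble rests between the two lines. Then let go of the key, press the spirit level firmly (about 10 N) down onto the shelf with the fingers, over the middle of its length, and finish while still pressing, with the bubble still between the lines. Leave the tins, jar and tools where they are.

Things in the scene. Friction and masses are not known exactly. Their poses are not given: they have to be found in the camera images.
- level: Aluminium spirit level with black end caps, a bar 230 mm long (its x), 24 mm wide (its y), 42 mm high (its z), 280 g, lying on the counter left of the shelf at the start. Origin: centre of the underside. Its top is flat for pressing on; the yellow-green vial shows in a window 64 mm long in the middle of the top, its cover flush with the top.
- vial_mid (a point): Middle of the vial's window, on the top of the spirit level, 42 mm above its underside; the level's axes. The two black lines lie 10 mm to either side of it along the level's x.
- bubble (a joint): How far the middle of the pale bubble (16 mm long) stands from the middle of the vial along the level's +x, in m; 0 is centred, within 0.002 it is between the two lines; it stops at 0.021 either way. The bubble runs to the higher end, by 2.5 mm per millirad of slope, and takes about 1 s to settle.
- bubble_mid (a point): Top of the bubble, at its middle.
- shelf: White shelf board, 220 mm deep (x), 420 mm long (y), 18 mm thick, its top 120 mm above the counter, a 12 mm thick, 30 mm high upstand along its back (+x) edge. Its left end (+y) rests on an end panel, its right end (-y) on one leg with a screw foot; at the start the right end is always too low. Origin: under the board's left end, 180 mm from shelf_mid along y.
- shelf_mid (a point): Point on the shelf's top, 20 mm left (+y) of the middle of its length and midway front to back: x to the back, y along the shelf to its left end, z up.
- key_grip (a point): Middle of the T-handle of the key standing in the levelling foot near the shelf's right end, 205 mm from shelf_mid along the shelf's -y: a black round bar, 13 mm thick and 97 mm long along this point's x, level, its middle 74 mm above the shelf's top, on an 8 mm steel shaft (along z).
- key: The same key with the foot's spindle; origin on the counter under the handle, same axes. Turning it clockwise seen from above raises the shelf's right end: the bubble moves towards the key by about 4 mm per radian. It needs 1.1 to 3.1 rad clockwise, turns stiffly (0.12 N m) and stays where it is left; it neither tilts nor climbs.
- tin_shelf: Bystander: short tin on the shelf, at the back of its left end, 66 mm across, 55 mm high. Origin: centre of its underside.
- flat_tin1: Bystander: flat tin under the shelf, 84 mm across, 36 mm high. Origin: centre of its underside.
- flat_tin2: Bystander: second flat tin under the shelf, 84 mm across, 36 mm high. Origin: centre of its underside.
- soup_tin: Bystander: tall tin with paper label left of the shelf, 74 mm across, 108 mm high. Origin: centre of its underside.
- jar: Bystander: amber glass jar with steel cap, right front, 72 mm across, 100 mm high. Origin: centre of its underside.
- tape_measure: Bystander: grey tape measure, 70 x 36 x 62 mm high, in front of the shelf. Origin: centre of its underside.
- screwdriver: Bystander: screwdriver with black handle, 180 mm long, lying flat in front of the shelf, right of the tape measure.

How it is judged (in metres and radians):
On the way, in this order (a step that is already met when the one before it is completed fails the run):
1. the spirit level lies lengthwise on the shelf, let go, and its bubble shows the slope (over 3 mm off) (z of level in the frame of shelf_mid between -0.004 and 0.004 m and x of level in the frame of shelf_mid between -0.085 and 0.085 m and y of level in the frame of shelf_mid between -0.09 and 0.09 m and angle between the x axis of level and the y axis of shelf_mid, either way round below 0.15 rad and angle between level's own z axis and vertical below 0.03 rad and contact force between the fingers and level below 0.1 N and contact force between level and shelf above 1 N and (value of joint bubble above 0.003 m or value of joint bubble below -0.003 m)), for 0.2 s.
2. the foot is turned until the bubble rests between the lines, with the hand off the level (z of level in the frame of shelf_mid between -0.004 and 0.004 m and x of level in the frame of shelf_mid between -0.085 and 0.085 m and y of level in the frame of shelf_mid between -0.09 and 0.09 m and angle between the x axis of level and the y axis of shelf_mid, either way round below 0.15 rad and angle between level's own z axis and vertical below 0.03 rad and contact force between the fingers and level below 0.1 N and value of joint bubble between -0.002 and 0.002 m and velocity of joint bubble between -0.002 and 0.002 m/s), for 0.4 s.
At the end, for the whole second after the job is handed in: The spirit level lies flat on the shelf, lengthwise (within 0.15 rad), its middle within 85 mm across and 90 mm along of shelf_mid; the fingers press it so that 6.5 to 35 N bear on the shelf; the bubble is within 2 mm of the vial's middle; the hand and arm do not lean on the shelf itself (z of level in the frame of shelf_mid between -0.004 and 0.004 m and x of level in the frame of shelf_mid between -0.085 and 0.085 m and y of level in the frame of shelf_mid between -0.09 and 0.09 m and angle between the x axis of level and the y axis of shelf_mid, either way round below 0.15 rad and angle between level's own z axis and vertical below 0.03 rad and value of joint bubble between -0.002 and 0.002 m and contact force between the fingers and level above 3 N and contact force between level and shelf between 6.5 and 35 N and contact force between the arm and shelf below 0.5 N and linear speed of level below 0.01 m/s); the arm keeps its last pose, push and grip.
It fails at once if a tin, the jar or a tool was shifted by more than 30 mm (distance of any of tin_shelf, flat_tin1, flat_tin2, soup_tin, jar, tape_measure, screwdriver from where it was at the start of the episode above 0.03 m).
It fails at once if the level was rammed onto the shelf with more than 45 N (contact force between level and shelf above 45 N).
It also fails if it takes over 72 s, if anything falls off the work surface, if the arm or the gripper's body presses on something with over 40 N, if the wrist force passes 120 N, or if a joint passes its speed limit or range.

## Working session

There is one attempt and no reset: what is moved stays moved. The work goes in short steps, Python scripts to look and compute and a shell command to move; the robot and the scene stay as the last step left them, time stands still between calls to the robot, and variables do not carry over. Pictures are saved under pics/ and viewed, at most 10 in all, crops included, and the job is handed in when it is done.

```bash
ls; mkdir -p pics
cat > h.py <<'E'
import numpy as np, cv2
from scipy.spatial.transform import Rotation as R
from cell import manip, vision, probe_bus, order
def tool():
    s=probe_bus.read_state(); T=np.eye(4); T[:3,3]=s['eef_pos']; T[:3,:3]=R.from_euler('xyz',s['eef_rot']).as_matrix(); return T
def c2w(name):
    i=vision.camera_info(name); T=np.eye(4)
    if 'mount' in i: return tool()@np.array(i['mount'])
    T[:3,:3]=cv2.Rodrigues(np.array(i['rvec'],float))[0]; T[:3,3]=np.ravel(i['tvec']); return np.linalg.inv(T)
def rays(name,px):
    i=vision.camera_info(name)
    n=cv2.undistortPoints(np.array(px,float).reshape(-1,1,2),np.array(i['K'],float),np.array(i['dist'],float)).reshape(-1,2)
    return np.c_[n,np.ones(len(n))]
def onplane(name,px,z,T=None):
    T=c2w(name) if T is None else T; d=rays(name,px)@T[:3,:3].T; o=T[:3,3]
    return o+d*((z-o[2])/d[:,2])[:,None]
def cloud(name,depth,T=None):
    T=c2w(name) if T is None else T; v,u=np.mgrid[:480,:640]
    r=rays(name,np.c_[u.ravel(),v.ravel()])*depth.reshape(-1,1)
    return (r@T[:3,:3].T+T[:3,3]).reshape(480,640,3)
E
python3 - <<'E'
from h import *
print(manip.grip_depth, probe_bus.read_state())
for n in ['top','scene','wrist']:
    p,d=vision.camera(n); cv2.imwrite(f'pics/{n}0.png',p[...,::-1]); np.save(f'{n}0.npy',d); print(n,c2w(n).round(2).tolist())
E
```

```text
cell.py
nudge.py
pics
-18.8 {'clock': 0.0, 'joints': array([-1.38859957e+00,  3.00468518e-01,  1.52158803e+00, -3.79817582e-06,
        1.32070394e+00, -6.66125312e-02]), 'qd': array([-1.82114505e-03, -7.54563474e-04, -1.34822713e-05,  2.13862966e-03,
       -1.60066816e-04, -5.71400543e-04]), 'effort': array([-2.99245774e-03, -5.31813025e+01, -3.52745390e+01,  7.07251928e-02,
        2.44299212e-02, -7.96303311e-05]), 'eef_pos': array([ 135.37853893, -532.80279859,  204.88480992]), 'eef_rot': array([-3.14042717e+00, -7.40638565e-05,  2.48810185e-01]), 'wrist_force': array([-0.02468061, -0.17473645,  0.32756585]), 'moment': array([-0.03705197, -0.01626828,  0.03168415]), 'finger_force': 0.0, 'finger_gap': 93.79924628033005}
top [[0.02, -0.99, 0.13, 361.97], [-1.0, -0.01, 0.0, -47.18], [-0.0, -0.13, -0.99, 1504.2], [0.0, 0.0, 0.0, 1.0]]
scene [[-0.2, 0.64, -0.74, 1434.85], [0.98, 0.12, -0.17, 168.06], [-0.02, -0.76, -0.65, 920.02], [0.0, 0.0, 0.0, 1.0]]
wrist [[0.25, -0.94, -0.23, 200.24], [-0.97, -0.24, -0.06, -515.84], [-0.0, 0.24, -0.97, 385.05], [0.0, 0.0, 0.0, 1.0]]
```

View pics/top0.png

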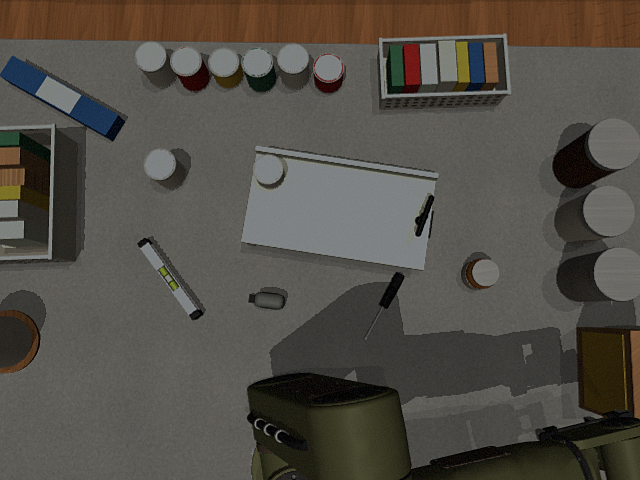

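View pics/scene0.png

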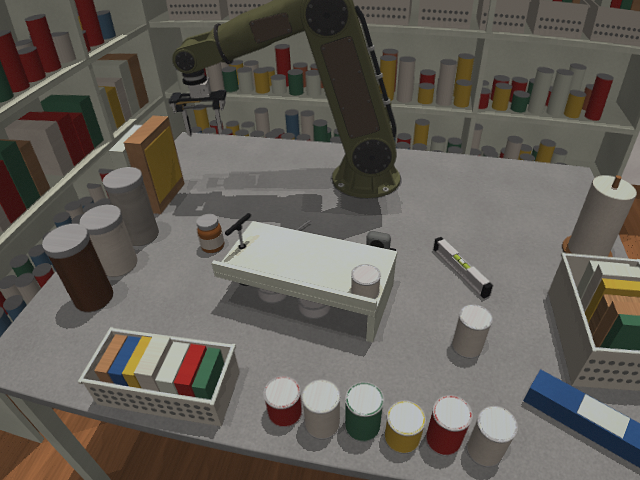

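The top view shows the level with its caps at about (144,242) and (197,315), the shelf with corners near (257,150), (437,176), (424,268) and (242,243), the key's handle at (425,215), the tape measure at (267,300) and the screwdriver at (385,305). Next I'll measure these.

Run:
```python
from h import *
d=np.load('top0.npy'); P=cloud('top',d); im=cv2.imread('pics/top0.png')
v,u=np.mgrid[:480,:640]
def rect(m,name):
    n,l,st,_=cv2.connectedComponentsWithStats(m.astype(np.uint8)); k=1+np.argmax(st[1:,4]); q=P[l==k]
    r=cv2.minAreaRect(q[:,:2].astype(np.float32)); print(name,len(q),np.round(r[0],1),np.round(r[1],1),'corners',cv2.boxPoints(r).round(0).tolist(),'z',np.median(q[:,2]).round(1)); return q
Z=P[...,2]
win=lambda a,b,c,e:(u>a)&(u<b)&(v>c)&(v<e)
rect((Z>25)&(Z<60)&win(125,215,225,330),'level')
q=rect((Z>105)&(Z<132)&win(230,450,140,280),'shelf')
A=np.c_[q[:,:2],np.ones(len(q))];print('plane',np.linalg.lstsq(A,q[:,2],rcond=None)[0])
rect((Z>170)&(Z<215)&win(400,450,180,250),'key')
dark=(im.max(2)<60)&win(405,440,185,245)
pts=np.c_[u[dark],v[dark]]; W=onplane('top',pts,194); r=cv2.minAreaRect(W[:,:2].astype(np.float32)); print('keyray',r,cv2.boxPoints(r).round(0).tolist())
rect((Z>145)&(Z<200)&win(240,300,140,200),'tinshelf')
rect((Z>30)&(Z<80)&win(240,295,280,320),'tape')
rect((Z>80)&(Z<120)&win(455,505,250,300),'jar')
rect((Z>80)&(Z<120)&win(135,195,140,200),'soup')
```

```text
level 1012 [435.  333.8] [229.9  25.9] corners [[337.0, 273.0], [353.0, 252.0], [533.0, 395.0], [517.0, 415.0]] z 41.7
shelf 15612 [591.  -70.9] [424.6 210.4] corners [[457.0, -267.0], [666.0, -296.0], [725.0, 125.0], [516.0, 154.0]] z 119.5
plane [3.35493835e-03 4.91596513e-03 1.17939331e+02]
key 270 [ 571. -253.] [15.8 97.9] corners [[522.0, -245.0], [615.0, -276.0], [620.0, -261.0], [527.0, -230.0]] z 199.3
keyray ((571.6666870117188, -252.9560089111328), (36.688724517822266, 93.5147476196289), 82.08560943603516) [[523.0, -265.0], [615.0, -278.0], [621.0, -241.0], [528.0, -228.0]]
tinshelf 771 [672.2  90.3] [66.8 65.1] corners [[638.0, 122.0], [640.0, 57.0], [706.0, 59.0], [705.0, 124.0]] z 175.4
tape 451 [386.5  91.8] [69.  37.8] corners [[364.0, 59.0], [402.0, 56.0], [409.0, 124.0], [371.0, 128.0]] z 59.4
jar 628 [ 456.3 -406.1] [62.2 62.1] corners [[413.0, -415.0], [465.0, -449.0], [499.0, -397.0], [448.0, -363.0]] z 99.4
soup 910 [697.8 349.9] [77.1 73.8] corners [[644.0, 348.0], [697.0, 297.0], [751.0, 352.0], [698.0, 403.0]] z 108.6
```

```bash
cat > to.py <<'E'
import sys
from h import *
x,y,z,yaw=map(float,sys.argv[1:5]); T=tool(); S=probe_bus.read_state()
Rt=R.from_euler('xyz',[np.pi,0,yaw]).as_matrix()
dp=T[:3,:3].T@(np.array([x,y,z])-T[:3,3]); rv=R.from_matrix(T[:3,:3].T@Rt).as_rotvec()
print(dp.round(1),rv.round(3),'t',round(S['clock'],2),'j6',S['joints'][5].round(3),'dist',np.linalg.norm(dp).round(0),'F',S['wrist_force'].round(1))
E
python3 to.py 400 -180 250 0.3
echo '40,-30,-20,0,0,0;80,-60,-45,0,0,0;120,-95,-45,0,0,0;160,-128,-45,0,0,0;200,-160,-45,0,0,0' > path.dat && python3 nudge.py path.dat 60
echo '40,-32,0,0,0,-0.05;80,-65,0,0,0,-0.05;120,-97,0,0,0,-0.05;143,-117,0,0,0,-0.05' > path.dat && python3 nudge.py path.dat
python3 to.py 435 333.8 150 0.67
```

```text
clock: 0.65
eef_pos: [281.5, -339.0, 250.5]
eef_rot: [3.141, -0.0, 0.248]
wrist_force: [0.9, -0.4, 0.3]
finger_gap: 60.7
finger_force: 0.0
clock: 1.05
eef_pos: [391.7, -189.8, 250.5]
eef_rot: [-3.142, -0.0, 0.3]
wrist_force: [0.4, 0.2, 0.3]
finger_gap: 59.5
finger_force: 0.0
[ 196.1 -487.4  100.5] [ 0.   -0.   -0.37] t 1.05 j6 0.735 dist 535.0 F [0.4 0.2 0.3]
```

```bash
echo '18,-44,0,0,0,-0.05;36,-88,0,0,0,-0.1;54,-132,0,0,0,-0.15;72,-177,0,0,0,-0.2;90,-221,0,0,0,-0.25' > path.dat && python3 nudge.py path.dat
python3 to.py 435 333.8 150 0.67
```

```text
clock: 1.55
eef_pos: [411.2, 47.5, 250.5]
eef_rot: [3.141, -0.0, 0.551]
wrist_force: [2.2, -1.2, -0.1]
finger_gap: 59.9
finger_force: 0.0
[ 170.1 -231.5  100.5] [ 0.    -0.    -0.119] t 1.55 j6 1.046 dist 304.0 F [ 2.2 -1.2 -0.1]
```

```bash
echo '28,-38,10,0,0,-0.03;56,-76,20,0,0,-0.06;84,-114,35,0,0,-0.09;112,-152,50,0,0,-0.12;140,-190,70,0,0,-0.12' > path.dat && python3 nudge.py path.dat
echo '20,-25,20,0,0,0;30,-42,30,0,0,0;30,-42,30,0,0,0' > path.dat && python3 nudge.py path.dat
python3 - <<'E'
from h import *
p,d=vision.camera('wrist'); cv2.imwrite('pics/w1.png',p[...,::-1]); P=cloud('wrist',d)
m=(P[...,2]>34)&(P[...,2]<52)&(np.hypot(P[...,0]-435,P[...,1]-334)<135)
n,l,st,_=cv2.connectedComponentsWithStats(m.astype(np.uint8));k=1+np.argmax(st[1:,4]);q=P[l==k]
r=cv2.minAreaRect(q[:,:2].astype(np.float32));print(len(q),r,cv2.boxPoints(r).round(1).tolist(),np.median(q[:,2]))
E
python3 to.py 435 333.8 150 0.67
```

```text
clock: 2.05
eef_pos: [431.6, 281.7, 180.6]
eef_rot: [3.141, -0.001, 0.67]
wrist_force: [0.7, -0.6, 0.8]
finger_gap: 60.1
finger_force: 0.0
clock: 2.35
eef_pos: [428.0, 332.4, 148.9]
eef_rot: [-3.141, 0.003, 0.671]
wrist_force: [-0.6, -0.3, 0.1]
finger_gap: 60.3
finger_force: 0.0
9631 ((439.4299011230469, 334.9438171386719), (217.3301544189453, 24.1624698638916), 38.1300048828125) [[346.5, 277.3999938964844], [361.3999938964844, 258.29998779296875], [532.4000244140625, 392.5], [517.4000244140625, 411.5]] 43.75756285973836
[6.4 2.  0. ] [-0.     0.002  0.001] t 2.4 j6 1.491 dist 7.0 F [ 0.5 -0.1  1. ]
```

View pics/w1.png

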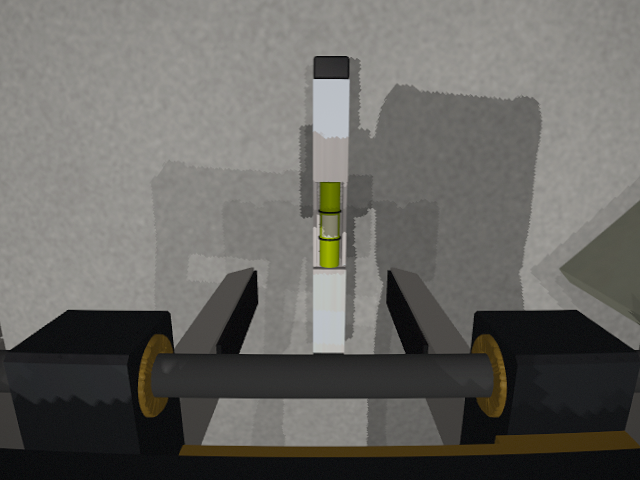

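The wrist view shows the level running straight up the picture, centred between the fingers. The vial spans about (330,182) to (330,268), with the bubble between the lines at rows 212 and 239. I'll descend and grip.

```bash
echo '3,1,30,0,0,0;7,2,70,0,0,0;7,2,105,0,0,0;7,2,128,0,0,0;7,2,136,0,0,0' > path.dat && python3 nudge.py path.dat
echo '0,0,0,0,0,0;0,0,0,0,0,0;0,0,0,0,0,0;0,0,0,0,0,0;0,0,0,0,0,0' > path.dat && python3 nudge.py path.dat 15 25
echo '0,0,-10,0,0,0;0,0,-30,0,0,0;0,0,-70,0,0,0;0,0,-115,0,0,0;0,0,-160,0,0,0' > path.dat && python3 nudge.py path.dat
python3 to.py 599 -50 230 1.431
```

```text
clock: 2.9
eef_pos: [435.7, 332.3, 13.6]
eef_rot: [-3.141, 0.002, 0.668]
wrist_force: [-0.5, 0.1, 0.9]
finger_gap: 60.1
finger_force: 0.0
clock: 3.4
eef_pos: [436.4, 333.9, 15.6]
eef_rot: [3.141, -0.001, 0.669]
wrist_force: [0.2, -0.9, 7.8]
finger_gap: 24.1
finger_force: 25.0
clock: 3.9
eef_pos: [435.5, 333.5, 177.0]
eef_rot: [-3.142, 0.001, 0.669]
wrist_force: [0.5, 0.2, -3.3]
finger_gap: 23.9
finger_force: 25.0
[-109.6  402.3  -52.9] [-0.     0.001 -0.762] t 3.9 j6 1.489 dist 420.0 F [ 0.5  0.2 -3.3]
```

```bash
echo '-8,30,-25,0,0,-0.07;-18,65,-50,0,0,-0.15;-28,105,-70,0,0,-0.22;-39,145,-73,0,0,-0.3;-50,185,-73,0,0,-0.38' > path.dat && python3 nudge.py path.dat
python3 to.py 599 -50 250 1.431
```

```text
clock: 4.4
eef_pos: [511.8, 156.2, 249.5]
eef_rot: [3.14, -0.001, 1.052]
wrist_force: [-0.0, -0.0, -3.3]
finger_gap: 24.0
finger_force: 25.0
[-135.9  177.9   -0.5] [ 0.001 -0.001 -0.379] t 4.4 j6 0.746 dist 224.0 F [-0.  -0.  -3.3]
```

```bash
echo '-27,36,0,0,0,-0.08;-54,72,0,0,0,-0.15;-82,108,0,0,0,-0.23;-110,144,0,0,0,-0.31;-136,178,20,0,0,-0.38' > path.dat && python3 nudge.py path.dat
echo '0,0,30,0,0,0;0,0,60,0,0,0;0,0,75,0,0,0;0,0,80,0,0,0;0,0,80,0,0,0' > path.dat && python3 nudge.py path.dat
python3 to.py 599 -50 135 1.431
python3 - <<'E'
from h import *
p,d=vision.camera('wrist'); cv2.imwrite('pics/w2.png',p[...,::-1]); P=cloud('wrist',d); np.save('w2.npy',P)
p,d=vision.camera('top'); P=cloud('top',d); cv2.imwrite('pics/t2.png',p[...,::-1])
E
```

```text
clock: 4.9
eef_pos: [599.1, -51.0, 230.7]
eef_rot: [3.137, -0.0, 1.432]
wrist_force: [0.3, 1.1, -2.8]
finger_gap: 24.1
finger_force: 25.0
clock: 5.4
eef_pos: [597.8, -48.9, 148.1]
eef_rot: [-3.141, -0.0, 1.429]
wrist_force: [0.1, -0.5, -2.2]
finger_gap: 24.1
finger_force: 25.0
[-1.   1.3 13.1] [-0.001 -0.    -0.002] t 5.4 j6 -0.001 dist 13.0 F [ 0.1 -0.5 -2.2]
```

View pics/w2.png

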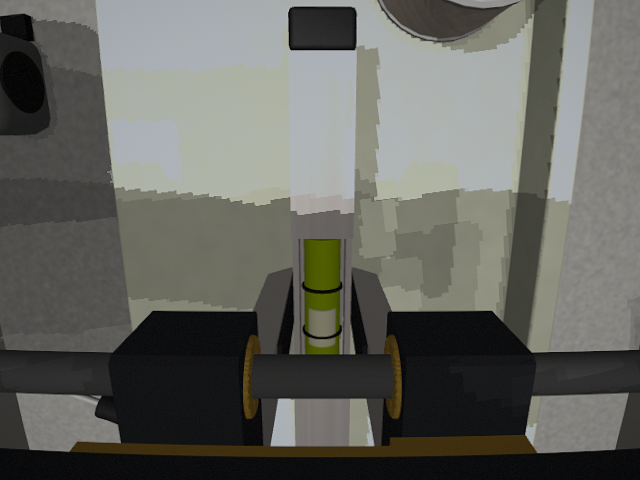

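The held level runs parallel to the shelf's edges, its vial lines at rows 290 and 332, with the tin at top right well clear. I'll lower it gently.

```bash
echo '0,0,3,0,0,0;0,0,6,0,0,0;0,0,8,0,0,0;0,0,9,0,0,0;0,0,9,0,0,0' > path.dat && python3 nudge.py path.dat
echo '0,0,1,0,0,0;0,0,2,0,0,0;0,0,2,0,0,0' > path.dat && python3 nudge.py path.dat
```

```text
clock: 6.0
eef_pos: [597.9, -49.0, 138.7]
eef_rot: [-3.141, -0.0, 1.429]
wrist_force: [0.2, -0.0, -2.7]
finger_gap: 23.9
finger_force: 25.0
clock: 6.3
eef_pos: [597.9, -49.0, 136.8]
eef_rot: [-3.141, 0.0, 1.429]
wrist_force: [0.6, -1.2, -2.9]
finger_gap: 23.5
finger_force: 25.0
```

```bash
echo '0,0,0.7,0,0,0;0,0,1.4,0,0,0;0,0,1.4,0,0,0' > path.dat && python3 nudge.py path.dat
echo '0,0,0.5,0,0,0;0,0,1,0,0,0;0,0,1,0,0,0' > path.dat && python3 nudge.py path.dat
```

```text
clock: 6.6
eef_pos: [598.0, -48.9, 135.4]
eef_rot: [-3.142, -0.0, 1.429]
wrist_force: [-0.0, -1.0, -2.6]
finger_gap: 23.9
finger_force: 25.0
clock: 6.9
eef_pos: [598.1, -49.1, 134.9]
eef_rot: [3.141, 0.0, 1.429]
wrist_force: [-2.0, -0.9, 3.1]
finger_gap: 24.1
finger_force: 25.0
```

```bash
echo '0,0,0,0,0,0;0,0,0,0,0,0;0,0,0,0,0,0;0,0,0,0,0,0;0,0,0,0,0,0' > path.dat && python3 nudge.py path.dat 50
echo '0,0,-20,0,0,0;0,0,-50,0,0,0;0,0,-85,0,0,0;0,0,-120,0,0,0;0,0,-130,0,0,0' > path.dat && python3 nudge.py path.dat
echo '0,0,0,0,0,0;0,0,0,0,0,0;0,0,0,0,0,0;0,0,0,0,0,0;0,0,0,0,0,0' > path.dat && python3 nudge.py path.dat
python3 - <<'E'
from h import *
print(tool().round(2).tolist())
p,d=vision.camera('wrist'); cv2.imwrite('pics/w3.png',p[...,::-1])
E
python3 to.py 571 -253 265 2.82
```

```text
clock: 7.4
eef_pos: [598.0, -49.0, 134.4]
eef_rot: [-3.142, -0.0, 1.429]
wrist_force: [0.2, -0.1, 0.4]
finger_gap: 50.0
finger_force: 0.0
clock: 7.9
eef_pos: [598.8, -49.1, 268.6]
eef_rot: [3.136, -0.0, 1.429]
wrist_force: [0.5, 0.5, 0.3]
finger_gap: 49.9
finger_force: 0.0
clock: 8.4
eef_pos: [597.9, -49.0, 263.8]
eef_rot: [-3.14, -0.0, 1.429]
wrist_force: [-0.5, -0.2, -0.5]
finger_gap: 49.7
finger_force: 0.0
[[0.14, 0.99, -0.0, 597.86], [0.99, -0.14, 0.0, -48.96], [0.0, -0.0, -1.0, 263.77], [0.0, 0.0, 0.0, 1.0]]
[-205.8    2.2   -1. ] [-1.000e-03 -1.000e-03 -1.391e+00] t 8.45 j6 -0.001 dist 206.0 F [-0.9  0.5  0.9]
```

View pics/w3.png

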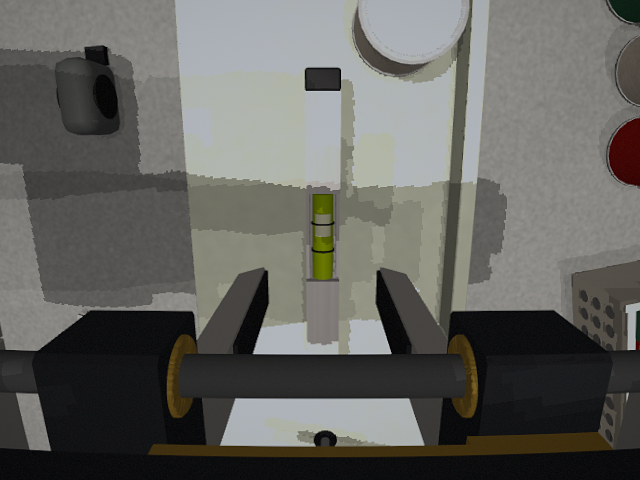

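The bubble sits at about row 225 and the vial's middle at about 236.5 (lines at 223 and 250). That puts it roughly 8 mm off, away from the key. I'll go to the key now.

```bash
echo '-35,0,0,0,0,-0.14;-75,0,0,0,0,-0.28;-115,0,0,0,0,-0.42;-155,1,0,0,0,-0.56;-190,2,0,0,0,-0.7' > path.dat && python3 nudge.py path.dat 60
echo '-5,-5,0,0,0,-0.14;-10,-10,0,0,0,-0.28;-12,-11,0,0,0,-0.42;-12,-11,0,0,0,-0.56;-12,-11,0,0,0,-0.69' > path.dat && python3 nudge.py path.dat
echo '0,0,0,0,0,0;0,0,0,0,0,0' > path.dat && python3 nudge.py path.dat
python3 - <<'E'
from h import *
T=c2w('wrist');p,d=vision.camera('wrist'); cv2.imwrite('pics/w4.png',p[...,::-1]); P=cloud('wrist',d,T)
m=(P[...,2]>180)&(P[...,2]<215)&(np.hypot(P[...,0]-571,P[...,1]+253)<60)&(d>0)
n,l,st,_=cv2.connectedComponentsWithStats(m.astype(np.uint8));print(n)
for k in range(1,n):
    if st[k,4]>300:
        q=P[l==k];r=cv2.minAreaRect(q[:,:2].astype(np.float32));print(st[k],r,cv2.boxPoints(r).round(1).tolist(),q[:,2].max())
im=cv2.imread('pics/w3.png');print([(v,*im[v,317:329].mean(0).round(0).astype(int)) for v in range(190,284,2)])
E
python3 to.py 571 -253 265 2.82
```

```text
clock: 8.95
eef_pos: [572.6, -239.2, 264.4]
eef_rot: [-3.141, -0.0, 2.134]
wrist_force: [-0.4, -0.0, 0.1]
finger_gap: 60.1
finger_force: 0.0
clock: 9.45
eef_pos: [570.0, -253.5, 264.2]
eef_rot: [3.141, -0.0, 2.824]
wrist_force: [-0.2, -0.4, 1.3]
finger_gap: 59.8
finger_force: 0.0
clock: 9.65
eef_pos: [570.1, -253.3, 264.4]
eef_rot: [3.142, -0.0, 2.815]
wrist_force: [-0.3, 0.0, -0.2]
finger_gap: 60.3
finger_force: 0.0
2
[ 306  172   26  150 3041] ((569.4456787109375, -255.30149841308594), (16.578676223754883, 96.42366790771484), 66.96062469482422) [[521.7999877929688, -244.10000610351562], [610.5999755859375, -281.79998779296875], [617.0999755859375, -266.5], [528.2999877929688, -228.8000030517578]] 203.0013274800806
[(190, np.int64(99), np.int64(101), np.int64(105)), (192, np.int64(101), np.int64(102), np.int64(106)), (194, np.int64(0), np.int64(64), np.int64(53)), (196, np.int64(0), np.int64(94), np.int64(81)), (198, np.int64(0), np.int64(93), np.int64(80)), (200, np.int64(0), np.int64(93), np.int64(80)), (202, np.int64(0), np.int64(93), np.int64(80)), (204, np.int64(0), np.int64(93
[... 1335 characters left out ...]
p.int64(114), np.int64(99)), (260, np.int64(0), np.int64(113), np.int64(99)), (262, np.int64(0), np.int64(113), np.int64(99)), (264, np.int64(0), np.int64(113), np.int64(99)), (266, np.int64(0), np.int64(113), np.int64(99)), (268, np.int64(0), np.int64(113), np.int64(99)), (270, np.int64(0), np.int64(113), np.int64(99)), (272, np.int64(0), np.int64(113), np.int64(99)), (274, np.int64(0), np.int64(113), np.int64(98)), (276, np.int64(0), np.int64(113), np.int64(98)), (278, np.int64(1), np.int64(113), np.int64(98)), (280, np.int64(71), np.int64(67), np.int64(71)), (282, np.int64(125), np.int64(128), np.int64(133))]
[-0.8  0.6 -0.6] [-0.    -0.    -0.005] t 9.7 j6 -1.721 dist 1.0 F [0.  1.  0.3]
```

View pics/w4.png

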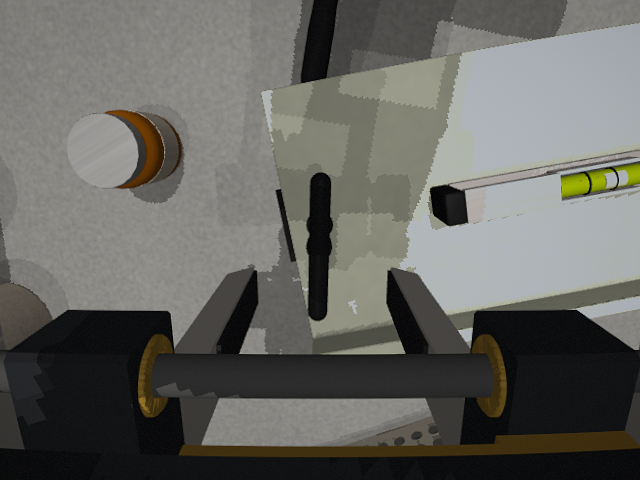

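The key's handle stands nearly vertical in the picture, from (320,175) to (318,318), with its hub at (319,232) midway between the fingers. The bubble is 12.5 px off at 28 px per 20 mm, so about 8.9 mm, which needs a turn of about 2.2 rad.

```bash
python3 - <<'E'
from h import *
print(onplane('wrist',[[319,232],[320,172],[318,320]],200).round(1))
E
python3 to.py 570 -254.3 175.5 2.82
```

```text
[[ 558.2 -250.9  200. ]
 [ 523.8 -238.7  200. ]
 [ 613.4 -270.4  200. ]]
[-0.2 -0.9 88.9] [-0.    -0.    -0.005] t 9.7 j6 -1.721 dist 89.0 F [0.  1.  0.3]
```

```bash
echo '0,-1,25,0,0,0.01;0,-1,55,0,0,0.01;0,-1,75,0,0,0.01;0,-1,86,0,0,0.01;0,-1,89,0,0,0.01' > path.dat && python3 nudge.py path.dat
echo '0,0,0,0,0,0;0,0,0,0,0,0;0,0,0,0,0,0;0,0,0,0,0,0;0,0,0,0,0,0' > path.dat && python3 nudge.py path.dat 5 35
python3 to.py 570 -254.3 175.5 2.80
```

```text
clock: 10.2
eef_pos: [569.6, -254.2, 174.6]
eef_rot: [3.141, -0.001, 2.807]
wrist_force: [0.3, -0.0, -0.2]
finger_gap: 59.9
finger_force: 0.0
clock: 10.7
eef_pos: [569.9, -254.3, 175.8]
eef_rot: [-3.142, 0.001, 2.809]
wrist_force: [-0.3, -0.2, 0.4]
finger_gap: 23.2
finger_force: 0.0
[-0.1  0.1  0.3] [-0.     0.001  0.009] t 10.7 j6 -1.716 dist 0.0 F [-0.3 -0.2  0.4]
```

```bash
echo '0,0,0,0,0,0;0,0,0,0,0,0;0,0,0,0,0,0' > path.dat && python3 nudge.py path.dat
echo '0,0,0,0,0,0.1;0,0,0,0,0,0.2;0,0,0,0,0,0.3;0,0,0,0,0,0.4;0,0,0,0,0,0.5' > path.dat && python3 nudge.py path.dat
```

```text
clock: 11.0
eef_pos: [569.5, -255.2, 175.6]
eef_rot: [-3.14, 0.0, 2.808]
wrist_force: [-1.9, -5.7, 0.6]
finger_gap: 12.0
finger_force: 35.0
clock: 11.5
eef_pos: [569.9, -254.7, 175.6]
eef_rot: [-3.141, 0.001, 2.305]
wrist_force: [2.0, -1.3, 0.7]
finger_gap: 11.8
finger_force: 35.1
```

```bash
for i in 1; do echo '0,0,0,0,0,0.1;0,0,0,0,0,0.2;0,0,0,0,0,0.3;0,0,0,0,0,0.4;0,0,0,0,0,0.5' > path.dat && python3 nudge.py path.dat; done
echo '0,0,0,0,0,0.1;0,0,0,0,0,0.2;0,0,0,0,0,0.3;0,0,0,0,0,0.4;0,0,0,0,0,0.5' > path.dat && python3 nudge.py path.dat
echo '0,0,0,0,0,0.1;0,0,0,0,0,0.2;0,0,0,0,0,0.3;0,0,0,0,0,0.4;0,0,0,0,0,0.5' > path.dat && python3 nudge.py path.dat
echo '0,0,0,0,0,0.1;0,0,0,0,0,0.2;0,0,0,0,0,0.2;0,0,0,0,0,0.2;0,0,0,0,0,0.2' > path.dat && python3 nudge.py path.dat
echo '0,0,0,0,0,0;0,0,0,0,0,0;0,0,0,0,0,0;0,0,0,0,0,0;0,0,0,0,0,0' > path.dat && python3 nudge.py path.dat
python3 - <<'E'
from h import *
p,d=vision.camera('wrist'); cv2.imwrite('pics/w5.png',p[...,::-1])
b=p[...,2].astype(int);g=(p[...,1].astype(int)-b>50)
print(g.sum(), np.argwhere(g).min(0) if g.any() else 0, np.argwhere(g).max(0) if g.any() else 0)
E
```

```text
clock: 12.0
eef_pos: [570.5, -254.3, 175.6]
eef_rot: [3.14, 0.001, 1.805]
wrist_force: [6.5, -1.3, -2.0]
finger_gap: 12.1
finger_force: 35.1
clock: 12.5
eef_pos: [571.1, -254.3, 175.7]
eef_rot: [3.138, -0.0, 1.305]
wrist_force: [12.3, -2.2, -3.4]
finger_gap: 12.3
finger_force: 35.1
clock: 13.0
eef_pos: [571.7, -254.7, 175.7]
eef_rot: [3.137, -0.002, 0.805]
wrist_force: [16.6, -5.0, -6.5]
finger_gap: 11.9
finger_force: 35.1
clock: 13.5
eef_pos: [571.8, -254.9, 175.7]
eef_rot: [3.137, -0.003, 0.609]
wrist_force: [18.5, -5.6, -6.7]
finger_gap: 12.1
finger_force: 35.0
clock: 14.0
eef_pos: [571.8, -254.9, 175.7]
eef_rot: [3.137, -0.003, 0.609]
wrist_force: [19.2, -7.1, -6.8]
finger_gap: 11.6
finger_force: 35.0
1489 [0 0] [413 365]
```

View pics/w5.png

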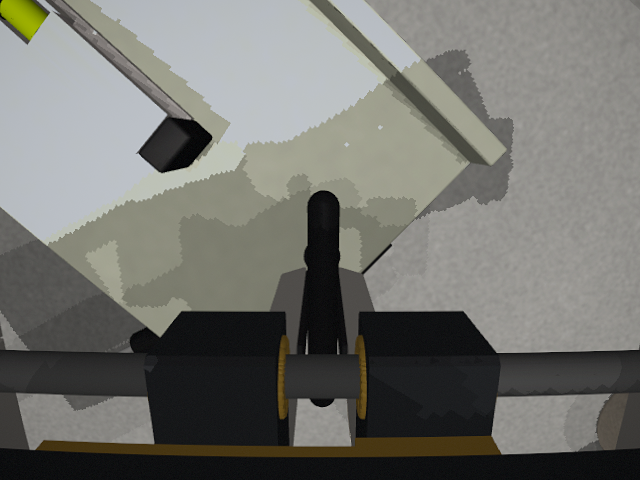

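The vial is only just in view at the top left (20,20) and the key is gripped at (322,280). I'll release the key, rise and look from above the level.

```bash
echo '0,0,0,0,0,0;0,0,0,0,0,0;0,0,0,0,0,0;0,0,0,0,0,0' > path.dat && python3 nudge.py path.dat 50
echo '0,0,-20,0,0,0;0,0,-50,0,0,0;0,0,-80,0,0,0;0,0,-90,0,0,0' > path.dat && python3 nudge.py path.dat
python3 to.py 598 -49 264 1.43
```

```text
clock: 14.45
eef_pos: [569.7, -254.3, 175.5]
eef_rot: [-3.141, 0.0, 0.609]
wrist_force: [-0.2, 0.5, -0.3]
finger_gap: 40.8
finger_force: 0.0
clock: 14.85
eef_pos: [570.3, -254.6, 268.8]
eef_rot: [3.138, -0.002, 0.609]
wrist_force: [-0.5, -0.0, -0.3]
finger_gap: 49.9
finger_force: 0.0
[ 140.3 -152.8    4.5] [ 0.004 -0.    -0.821] t 14.85 j6 0.484 dist 207.0 F [-0.5 -0.  -0.3]
```

```bash
echo '23,-25,0,0,0,-0.14;46,-50,0,0,0,-0.28;70,-76,0,0,0,-0.42;93,-102,0,0,0,-0.56;117,-128,0,0,0,-0.7' > path.dat && python3 nudge.py path.dat
echo '32,-10,0,0,0,-0.12;34,-4,0,0,0,-0.12;34,-4,0,0,0,-0.12;34,-4,0,0,0,-0.12' > path.dat && python3 nudge.py path.dat
cat > bub.py <<'E'
from h import *
import sys
p,d=vision.camera('wrist'); cv2.imwrite(f'pics/{sys.argv[1]}.png',p[...,::-1])
a=p.astype(int); g=(a[...,1]-a[...,2]>40)&(a[...,0]>25); g[300:]=0; r,c=np.nonzero(g); cx=int(np.median(c))
col=a[:,cx-5:cx+6].mean(1); r0,r1=r.min(),r.max()
pale=[v for v in range(r0,r1) if col[v,2]>40]; dk=[v for v in range(r0+4,r1-4) if col[v].max()<70]
print('cx',cx,'vial',r0,r1,'pale',min(pale,default=0),max(pale,default=0),'dark',dk)
E
python3 bub.py w6; python3 to.py 598 -49 264 1.43
```

```text
clock: 15.35
eef_pos: [592.3, -81.0, 264.5]
eef_rot: [-3.14, 0.0, 1.314]
wrist_force: [-0.4, 0.5, -0.6]
finger_gap: 50.3
finger_force: 0.0
clock: 15.75
eef_pos: [597.4, -49.4, 264.9]
eef_rot: [-3.141, 0.0, 1.427]
wrist_force: [0.2, -0.4, -0.0]
finger_gap: 50.2
finger_force: 0.0
cx 323 vial 193 278 pale 225 247 dark [223, 224, 250, 251]
[0.6 0.5 1. ] [-0.001  0.    -0.003] t 15.8 j6 0.0 dist 1.0 F [-0.6 -0.   0.7]
```

The bubble spans rows 225–247, between the lines at rows 223.5 and 250.5, so it is about 0.7 mm off centre. I'll shut the fingers and press 20 mm off the middle first, so the bubble stays in view under load.

```bash
echo '-10,0,20,0,0,0;-21,0,50,0,0,0;-21,0,75,0,0,0;-21,0,90,0,0,0;-21,0,96,0,0,0' > path.dat && python3 nudge.py path.dat 0 20
echo '0,0,0,0,0,0;0,0,0,0,0,0;0,0,0,0,0,0' > path.dat && python3 nudge.py path.dat
python3 to.py 595 -70 162 1.43; python3 bub.py w7
```

```text
clock: 16.3
eef_pos: [593.8, -70.3, 167.8]
eef_rot: [-3.139, -0.0, 1.427]
wrist_force: [0.2, -0.6, 0.9]
finger_gap: 13.1
finger_force: 0.0
clock: 16.6
eef_pos: [594.9, -69.5, 170.6]
eef_rot: [3.14, 0.0, 1.429]
wrist_force: [0.9, -0.4, -0.5]
finger_gap: 0.1
finger_force: 0.0
[-0.5  0.2  8.6] [ 0.002  0.    -0.001] t 16.6 j6 -0.035 dist 9.0 F [ 0.9 -0.4 -0.5]
cx 322 vial 176 299 pale 176 258 dark [221, 222, 223, 224, 262, 263, 264, 270, 271, 272, 273, 274, 275, 276, 277, 278, 279, 280, 281, 282, 283, 284, 285, 286, 287, 288, 289, 290, 291, 292, 293, 294]
```

```bash
echo '0,0,3,0,0,0;0,0,6,0,0,0;0,0,7,0,0,0;0,0,7,0,0,0' > path.dat && python3 nudge.py path.dat
echo '0,0,0.7,0,0,0;0,0,1.4,0,0,0;0,0,1.4,0,0,0' > path.dat && python3 nudge.py path.dat
echo '0,0,0.5,0,0,0;0,0,1,0,0,0;0,0,1,0,0,0' > path.dat && python3 nudge.py path.dat
```

```text
clock: 17.05
eef_pos: [594.5, -69.3, 162.4]
eef_rot: [-3.142, -0.0, 1.429]
wrist_force: [-0.4, 0.3, 0.3]
finger_gap: 0.4
finger_force: 0.0
clock: 17.35
eef_pos: [594.8, -69.3, 162.2]
eef_rot: [3.14, 0.0, 1.429]
wrist_force: [-3.1, 0.8, 10.3]
finger_gap: 0.7
finger_force: 4.7
clock: 17.65
eef_pos: [595.1, -69.4, 162.2]
eef_rot: [3.139, 0.0, 1.429]
wrist_force: [-4.7, 1.6, 15.8]
finger_gap: 0.9
finger_force: 8.2
```

```bash
echo '0,0,-0.8,0,0,0;0,0,-0.8,0,0,0;0,0,-0.8,0,0,0;0,0,-0.8,0,0,0;0,0,-0.8,0,0,0' > path.dat && python3 nudge.py path.dat
echo '0,0,0,0,0,0;0,0,0,0,0,0;0,0,0,0,0,0;0,0,0,0,0,0;0,0,0,0,0,0' > path.dat && python3 nudge.py path.dat
echo '0,0,0,0,0,0;0,0,0,0,0,0;0,0,0,0,0,0;0,0,0,0,0,0;0,0,0,0,0,0' > path.dat && python3 nudge.py path.dat
python3 bub.py w8
python3 -c "
import cv2;i=cv2.imread('pics/w8.png')[150:330,260:390];cv2.imwrite('pics/w8c.png',cv2.resize(i,None,fx=3,fy=3))"
```

```text
clock: 18.15
eef_pos: [594.9, -69.3, 162.2]
eef_rot: [3.14, 0.0, 1.429]
wrist_force: [-3.1, -0.4, 10.5]
finger_gap: 0.4
finger_force: 5.3
clock: 18.65
eef_pos: [594.8, -69.3, 162.2]
eef_rot: [3.14, 0.0, 1.429]
wrist_force: [-3.4, 0.9, 10.2]
finger_gap: 0.4
finger_force: 5.3
clock: 19.15
eef_pos: [594.9, -69.3, 162.2]
eef_rot: [3.14, 0.0, 1.429]
wrist_force: [-3.8, 0.6, 11.3]
finger_gap: 0.7
finger_force: 5.3
cx 323 vial 178 299 pale 178 263 dark [225, 226, 227, 228, 268, 269, 270, 271, 272, 273, 274, 275, 276, 277, 278, 279, 280, 281, 282, 283, 284, 285, 286, 287, 288, 289, 290, 291, 292, 293, 294]
```

View pics/w8c.png

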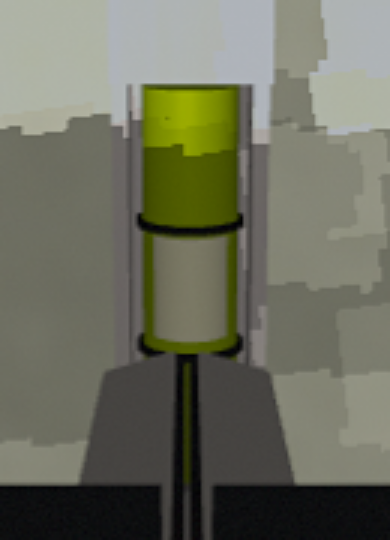

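Under load the bubble spans crop rows about 235–340, between the lines at 225 and 346, so pressing does not upset it. I'll move the press to the true middle.

```bash
echo '0,0,-6,0,0,0;8,0,-10,0,0,0;20,0,-9,0,0,0;20,0,-5,0,0,0;20,0,-3,0,0,0' > path.dat && python3 nudge.py path.dat
echo '0,0,0,0,0,0;0,0,0.7,0,0,0;0,0,1.4,0,0,0;0,0,1.4,0,0,0' > path.dat && python3 nudge.py path.dat
echo '0,0,0.7,0,0,0;0,0,1.4,0,0,0;0,0,1.4,0,0,0' > path.dat && python3 nudge.py path.dat
```

```text
clock: 19.7
eef_pos: [597.2, -48.9, 163.0]
eef_rot: [-3.141, 0.0, 1.43]
wrist_force: [-0.6, -0.6, 0.3]
finger_gap: 0.4
finger_force: 0.0
clock: 20.1
eef_pos: [597.3, -49.6, 162.4]
eef_rot: [-3.142, -0.0, 1.429]
wrist_force: [-0.2, 0.3, -0.2]
finger_gap: 0.4
finger_force: 0.0
clock: 20.4
eef_pos: [597.6, -49.7, 162.3]
eef_rot: [3.14, 0.0, 1.429]
wrist_force: [-3.4, 0.2, 8.6]
finger_gap: 0.5
finger_force: 4.4
```

```bash
echo '0,0,0.4,0,0,0;0,0,0.4,0,0,0;0,0,0.4,0,0,0;0,0,0.4,0,0,0;0,0,0.4,0,0,0' > path.dat && python3 nudge.py path.dat
echo '0,0,0,0,0,0;0,0,0,0,0,0;0,0,0,0,0,0;0,0,0,0,0,0;0,0,0,0,0,0' > path.dat && python3 nudge.py path.dat
echo '0,0,0,0,0,0;0,0,0,0,0,0;0,0,0,0,0,0;0,0,0,0,0,0;0,0,0,0,0,0' > path.dat && python3 nudge.py path.dat
python3 bub.py w9
python3 -c "
import cv2;i=cv2.imread('pics/w9.png')[200:380,260:390];cv2.imwrite('pics/w9c.png',cv2.resize(i,None,fx=3,fy=3))"
```

```text
clock: 20.9
eef_pos: [597.7, -49.7, 162.2]
eef_rot: [3.14, 0.0, 1.429]
wrist_force: [-3.4, 0.6, 10.8]
finger_gap: 0.5
finger_force: 5.7
clock: 21.4
eef_pos: [597.7, -49.7, 162.3]
eef_rot: [3.14, 0.0, 1.429]
wrist_force: [-5.1, 0.9, 11.2]
finger_gap: 0.5
finger_force: 5.7
clock: 21.9
eef_pos: [597.7, -49.7, 162.2]
eef_rot: [3.14, 0.0, 1.429]
wrist_force: [-3.6, -0.5, 12.5]
finger_gap: 0.7
finger_force: 5.7
cx 323 vial 223 269 pale 0 0 dark []
```

View pics/w9c.png

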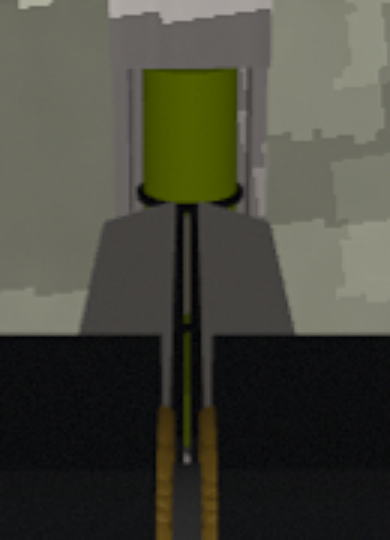

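The fingers now press over the middle with about 11 N. The bubble stays below the upper line (crop row 195), and no pale shows beyond it. I'll hand it in.

```bash
python3 -c "
from cell import manip, vision, probe_bus, order; print(order.sign_off())"
```

```text
the job is handed in; nothing more can be done
None
```

I handed the job in at about 22 s, with the level lengthwise on the shelf, the key turned about 2.2 rad clockwise and released, and the fingers pressing the middle of the level with about 11 N; the bubble was between the lines before pressing and in a test press 20 mm off the middle, but the fingers hid it at the end, and sign-off returned no verdict.

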